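Sort full from empty shoe-cream jars into the latched shoe-care box

TASK

Swing the brass catch on the wooden shoe-care box clear of its lid and open the lid. The black-capped jars on the worktop look alike, but some are full and some are empty, which only their weight in the hand tells: stand every full one upright on the floor of the box, and every empty one upright in the white plastic drawer. Then shut the lid, turn the catch back across it, and leave the other things where they are.

Things in the scene. Friction and masses are not known exactly. Their poses are not given: they have to be found in the camera images.
- jar_a_mid (a point): look-alike jar, one of four or five there: white body 68 mm across, 64 mm high, flat shoulder; black ribbed twist cap 44 mm across from 66 to 96 mm above the underside, where it is best gripped. Stands upright on the worktop at first. Full ones weigh 280 to 340 g, empty ones 45 to 55 g; only that tells them apart. Point: its centre, 48 mm above its underside, z up the jar
- jar_b_mid (a point): look-alike jar, one of four or five there: white body 68 mm across, 64 mm high, flat shoulder; black ribbed twist cap 44 mm across from 66 to 96 mm above the underside, where it is best gripped. Stands upright on the worktop at first. Full ones weigh 280 to 340 g, empty ones 45 to 55 g; only that tells them apart. Point: its centre, 48 mm above its underside, z up the jar
- jar_c_mid (a point): look-alike jar, one of four or five there: white body 68 mm across, 64 mm high, flat shoulder; black ribbed twist cap 44 mm across from 66 to 96 mm above the underside, where it is best gripped. Stands upright on the worktop at first. Full ones weigh 280 to 340 g, empty ones 45 to 55 g; only that tells them apart. Point: its centre, 48 mm above its underside, z up the jar
- jar_d_mid (a point): look-alike jar, one of four or five there: white body 68 mm across, 64 mm high, flat shoulder; black ribbed twist cap 44 mm across from 66 to 96 mm above the underside, where it is best gripped. Stands upright on the worktop at first. Full ones weigh 280 to 340 g, empty ones 45 to 55 g; only that tells them apart. Point: its centre, 48 mm above its underside, z up the jar
- jar_e_mid (a point): look-alike jar, one of four or five there: white body 68 mm across, 64 mm high, flat shoulder; black ribbed twist cap 44 mm across from 66 to 96 mm above the underside, where it is best gripped. Stands upright on the worktop at first. Full ones weigh 280 to 340 g, empty ones 45 to 55 g; only that tells them apart. Point: its centre, 48 mm above its underside, z up the jar
- jar_f_mid (a point): look-alike jar, one of four or five there: white body 68 mm across, 64 mm high, flat shoulder; black ribbed twist cap 44 mm across from 66 to 96 mm above the underside, where it is best gripped. Stands upright on the worktop at first. Full ones weigh 280 to 340 g, empty ones 45 to 55 g; only that tells them apart. Point: its centre, 48 mm above its underside, z up the jar
- box_floor (a point): wooden shoe-care box, fixed, outside 150 mm (x) by 276 mm (y) by 112 mm high plus a 10 mm lid. Point: centre of its inner floor, 8 mm above the worktop; clear inside 134 mm (x) by 260 mm (y), 104 mm deep: room for three jars in a row along y, 80 mm apart. x points from the front (catch side, towards the robot) to the hinge side
- catch (a joint): brass lever catch on a block on the box's front, turning flat about an upright pivot. 0: its nose lies 10 mm over the lid's front edge, which cannot rise; grows to 1.6 rad, turning clockwise seen from above; clear of the lid from about 1.25 rad. Stays where it is left (1 N at the peg moves it)
- catch_peg (a point): upright thumb peg on the catch's tail, 12 mm thick and 30 mm tall, 45 mm from the pivot: towards the box's -x from it at 0, swinging to the box's +y as the catch opens. Point: on its axis, 14 mm below its top, 16 mm above the flat of the lever (6 mm thick, 12 mm wide)
- catch_pivot (a point): the catch's pivot axis, at the height of the peg's point: 89 mm in front of the box's centre, 146.5 mm above the worktop
- lid (a joint): lid of the box, hinged on the far (+x) rim: 0 shut, grows to 1.75 rad as it opens upward (1.57: upright). A friction stay holds it at any angle above about 1.1 rad; from lower angles it sinks shut by itself, slowly
- lid_handle (a point): middle of the brass bow handle on the lid's top: a round bar 10 mm thick and 90 mm long along the box's y, on two posts, its axis 35 mm above the lid's top, 112 mm from the hinge axis along the lid and 38 mm from the lid's front edge. With the lid shut it is 157.5 mm above the worktop
- lid_hinge (a point): hinge axis of the lid, along the box's y, at the middle of the far rim, level with the lid's underside, 112.5 mm above the worktop. The lid reaches 150 mm from it and is 276 mm wide and 10 mm thick
- drawer_floor (a point): white plastic drawer (taken out of the organiser), standing open-topped and fixed on the worktop, outside 150 mm (its x) by 250 mm (its y), walls 4 mm thick and 55 mm high. This point is the centre of its inner floor, 4 mm above the worktop; inside 142 by 242 mm
- shoe_horn: steel shoe horn lying flat, 175 mm long, 42 mm wide, 12 mm high, its narrow handle towards its -x; origin at the centre of its underside; not part of the job, leave it
- clothes_brush: wooden clothes brush lying on its bristles, 170 mm long (x), 50 mm wide, 42 mm high; origin at the centre of its underside; not part of the job, leave it
There are look-alikes about, which are no part of the job. Leave any blue look-alike of the part that bears jar_b_mid alone. Leave any pink look-alike of the part that bears jar_c_mid alone.

How it is judged:
On the way, in this order (a step that is already met when the one before it is completed fails the run):
1. the catch is swung clear of the lid, the lid still shut (value of joint catch above 1.25 rad and value of joint lid below 0.1 rad), for 0.1 s.
2. the lid stands open (value of joint lid above 1.15 rad), for 0.2 s.
3. every full jar (bearing on its floor with over 1.6 N) stands in the box and every empty one (under 1.6 N) in the drawer (((x of jar_a_mid in the frame of box_floor between -0.067 and 0.067 m and y of jar_a_mid in the frame of box_floor between -0.13 and 0.13 m and z of jar_a_mid in the frame of box_floor between 0.036 and 0.06 m and angle between jar_a_mid's own z axis and vertical below 0.2 rad and contact force between jar_a and box above 1.6 N) or (x of jar_a_mid in the frame of drawer_floor between -0.071 and 0.071 m and y of jar_a_mid in the frame of drawer_floor between -0.121 and 0.121 m and z of jar_a_mid in the frame of drawer_floor between 0.036 and 0.06 m and angle between jar_a_mid's own z axis and vertical below 0.2 rad and contact force between jar_a and drawer below 1.6 N)) and ((x of jar_b_mid in the frame of box_floor between -0.067 and 0.067 m and y of jar_b_mid in the frame of box_floor between -0.13 and 0.13 m and z of jar_b_mid in the frame of box_floor between 0.036 and 0.06 m and angle between jar_b_mid's own z axis and vertical below 0.2 rad and contact force between jar_b and box above 1.6 N) or (x of jar_b_mid in the frame of drawer_floor between -0.071 and 0.071 m and y of jar_b_mid in the frame of drawer_floor between -0.121 and 0.121 m and z of jar_b_mid in the frame of drawer_floor between 0.036 and 0.06 m and angle between jar_b_mid's own z axis and vertical below 0.2 rad and contact force between jar_b and drawer below 1.6 N)) and ((x of jar_c_mid in the frame of box_floor between -0.067 and 0.067 m and y of jar_c_mid in the frame of box_floor between -0.13 and 0.13 m and z of jar_c_mid in the frame of box_floor between 0.036 and 0.06 m and angle between jar_c_mid's own z axis and vertical below 0.2 rad and contact force between jar_c and box above 1.6 N) or (x of jar_c_mid in the frame of drawer_floor between -0.071 and 0.071 m and y of jar_c_mid in the frame of drawer_floor between -0.121 and 0.121 m and z of jar_c_mid in the frame of drawer_floor between 0.036 and 0.06 m and angle between jar_c_mid's own z axis and vertical below 0.2 rad and contact force between jar_c and drawer below 1.6 N)) and ((x of jar_d_mid in the frame of box_floor between -0.067 and 0.067 m and y of jar_d_mid in the frame of box_floor between -0.13 and 0.13 m and z of jar_d_mid in the frame of box_floor between 0.036 and 0.06 m and angle between jar_d_mid's own z axis and vertical below 0.2 rad and contact force between jar_d and box above 1.6 N) or (x of jar_d_mid in the frame of drawer_floor between -0.071 and 0.071 m and y of jar_d_mid in the frame of drawer_floor between -0.121 and 0.121 m and z of jar_d_mid in the frame of drawer_floor between 0.036 and 0.06 m and angle between jar_d_mid's own z axis and vertical below 0.2 rad and contact force between jar_d and drawer below 1.6 N)) and ((x of jar_e_mid in the frame of box_floor between -0.067 and 0.067 m and y of jar_e_mid in the frame of box_floor between -0.13 and 0.13 m and z of jar_e_mid in the frame of box_floor between 0.036 and 0.06 m and angle between jar_e_mid's own z axis and vertical below 0.2 rad and contact force between jar_e and box above 1.6 N) or (x of jar_e_mid in the frame of drawer_floor between -0.071 and 0.071 m and y of jar_e_mid in the frame of drawer_floor between -0.121 and 0.121 m and z of jar_e_mid in the frame of drawer_floor between 0.036 and 0.06 m and angle between jar_e_mid's own z axis and vertical below 0.2 rad and contact force between jar_e and drawer below 1.6 N)) and ((x of jar_f_mid in the frame of box_floor between -0.067 and 0.067 m and y of jar_f_mid in the frame of box_floor between -0.13 and 0.13 m and z of jar_f_mid in the frame of box_floor between 0.036 and 0.06 m and angle between jar_f_mid's own z axis and vertical below 0.2 rad and contact force between jar_f and box above 1.6 N) or (x of jar_f_mid in the frame of drawer_floor between -0.071 and 0.071 m and y of jar_f_mid in the frame of drawer_floor between -0.121 and 0.121 m and z of jar_f_mid in the frame of drawer_floor between 0.036 and 0.06 m and angle between jar_f_mid's own z axis and vertical below 0.2 rad and contact force between jar_f and drawer below 1.6 N)) and value of joint lid above 0.5 rad), for 0.2 s.
4. the lid is shut (value of joint lid below 0.03 rad), for 0.2 s.
5. the catch is turned back across the lid (value of joint catch below 0.25 rad and value of joint lid below 0.03 rad), for 0.2 s.
At the end, for the whole second after the job is handed in: Every full jar stands upright (within 0.2 rad) on the box's floor and every empty one upright on the drawer's floor, at rest; the lid is shut (below 0.03 rad) and the catch lies across it (below 0.25 rad); the shoe horn and the clothes brush have moved less than 50 mm (all of step 5 and ((x of jar_a_mid in the frame of box_floor between -0.067 and 0.067 m and y of jar_a_mid in the frame of box_floor between -0.13 and 0.13 m and z of jar_a_mid in the frame of box_floor between 0.036 and 0.06 m and angle between jar_a_mid's own z axis and vertical below 0.2 rad and contact force between jar_a and box above 1.6 N) or (x of jar_a_mid in the frame of drawer_floor between -0.071 and 0.071 m and y of jar_a_mid in the frame of drawer_floor between -0.121 and 0.121 m and z of jar_a_mid in the frame of drawer_floor between 0.036 and 0.06 m and angle between jar_a_mid's own z axis and vertical below 0.2 rad and contact force between jar_a and drawer below 1.6 N)) and ((x of jar_b_mid in the frame of box_floor between -0.067 and 0.067 m and y of jar_b_mid in the frame of box_floor between -0.13 and 0.13 m and z of jar_b_mid in the frame of box_floor between 0.036 and 0.06 m and angle between jar_b_mid's own z axis and vertical below 0.2 rad and contact force between jar_b and box above 1.6 N) or (x of jar_b_mid in the frame of drawer_floor between -0.071 and 0.071 m and y of jar_b_mid in the frame of drawer_floor between -0.121 and 0.121 m and z of jar_b_mid in the frame of drawer_floor between 0.036 and 0.06 m and angle between jar_b_mid's own z axis and vertical below 0.2 rad and contact force between jar_b and drawer below 1.6 N)) and ((x of jar_c_mid in the frame of box_floor between -0.067 and 0.067 m and y of jar_c_mid in the frame of box_floor between -0.13 and 0.13 m and z of jar_c_mid in the frame of box_floor between 0.036 and 0.06 m and angle between jar_c_mid's own z axis and vertical below 0.2 rad and contact force between jar_c and box above 1.6 N) or (x of jar_c_mid in the frame of drawer_floor between -0.071 and 0.071 m and y of jar_c_mid in the frame of drawer_floor between -0.121 and 0.121 m and z of jar_c_mid in the frame of drawer_floor between 0.036 and 0.06 m and angle between jar_c_mid's own z axis and vertical below 0.2 rad and contact force between jar_c and drawer below 1.6 N)) and ((x of jar_d_mid in the frame of box_floor between -0.067 and 0.067 m and y of jar_d_mid in the frame of box_floor between -0.13 and 0.13 m and z of jar_d_mid in the frame of box_floor between 0.036 and 0.06 m and angle between jar_d_mid's own z axis and vertical below 0.2 rad and contact force between jar_d and box above 1.6 N) or (x of jar_d_mid in the frame of drawer_floor between -0.071 and 0.071 m and y of jar_d_mid in the frame of drawer_floor between -0.121 and 0.121 m and z of jar_d_mid in the frame of drawer_floor between 0.036 and 0.06 m and angle between jar_d_mid's own z axis and vertical below 0.2 rad and contact force between jar_d and drawer below 1.6 N)) and ((x of jar_e_mid in the frame of box_floor between -0.067 and 0.067 m and y of jar_e_mid in the frame of box_floor between -0.13 and 0.13 m and z of jar_e_mid in the frame of box_floor between 0.036 and 0.06 m and angle between jar_e_mid's own z axis and vertical below 0.2 rad and contact force between jar_e and box above 1.6 N) or (x of jar_e_mid in the frame of drawer_floor between -0.071 and 0.071 m and y of jar_e_mid in the frame of drawer_floor between -0.121 and 0.121 m and z of jar_e_mid in the frame of drawer_floor between 0.036 and 0.06 m and angle between jar_e_mid's own z axis and vertical below 0.2 rad and contact force between jar_e and drawer below 1.6 N)) and ((x of jar_f_mid in the frame of box_floor between -0.067 and 0.067 m and y of jar_f_mid in the frame of box_floor between -0.13 and 0.13 m and z of jar_f_mid in the frame of box_floor between 0.036 and 0.06 m and angle between jar_f_mid's own z axis and vertical below 0.2 rad and contact force between jar_f and box above 1.6 N) or (x of jar_f_mid in the frame of drawer_floor between -0.071 and 0.071 m and y of jar_f_mid in the frame of drawer_floor between -0.121 and 0.121 m and z of jar_f_mid in the frame of drawer_floor between 0.036 and 0.06 m and angle between jar_f_mid's own z axis and vertical below 0.2 rad and contact force between jar_f and drawer below 1.6 N)) and linear speed of each of jar_a, jar_b, jar_c, jar_d, jar_e, jar_f below 0.03 m/s and distance of each of shoe_horn, clothes_brush from where it was at the start of the episode below 0.05 m); the robot touches nothing.
Of jar_a, jar_b, jar_c, jar_d, jar_e, jar_f only 4 to 5 are there at a start; the rules pass over those that are not, and their reading is None.
At some moment in a run one of jar_a, jar_b, jar_c, jar_d, jar_e, jar_f may be knocked a few centimetres aside while the robot is not near it.
It also fails if it takes over 210 s, if anything falls off the work surface, if the arm or the gripper's body presses on something with over 40 N, if the wrist force passes 120 N, or if a joint passes its speed limit or range.

ROBOT

A 6-joint arm with a two-finger parallel gripper is mounted at the origin on the work surface. World frame = base frame: x ahead of the robot, y to its left, z up, the work surface at z = 0. Lengths are in m, angles in rad, forces in N, time in s.
With the tool pointing down it reaches from about 0.35 to 0.95 m from the base axis. Payload 17.4 kg.
Tool frame: the origin (TCP) lies at the very end of the fingers, on their centre line; the grasp point (between the pads) lies 19 mm behind it; z points along the fingers, y is the line along which they close (so a half turn about z gives the same grasp; the last joint's range is limited). The gripper opens to 93 mm and grips with 3 to 60 N. Pads are 15 mm wide; open, the fingers measure 128 mm over their backs; the gripper's body (75 mm by 188 mm) begins 65 mm behind the grasp point.
Start: joints at [1.128, 0.116, 1.442, -0, 1.584, -0.038], TCP at [0.266, 0.62, 0.219] pointing down, gripper open.
Joint ranges: [-2.83, 2.83], [-0.83, 2.19], [0.07, 2.5], [-1.14, 4.28], [0.01, 3], [-2.97, 2.97]. Speed limits (rad/s): [1.89, 1.89, 2.22, 3.14, 3.14, 3.14].

INTERFACE

Orientations are given as a unit quaternion [w, x, y, z].
In Python, from plant import robot gives the robot as it stands. The module is installed in compiled form; this text tells all that it offers.
- The arm moves only by the shell command python3 -m inch 'ROWS' [FORCE]. ROWS is JSON, a list that holds one entry, the list of rows, each a list of 5 numbers: the opening, from -1 (shut) to 1 (fully open), so that 0 is half open, then the shift along the tool's x, y, z in units of 50 mm (1.0 is 50 mm), then the turn about the tool's z in units of 8 degrees (1.0 is 8 degrees). A call has 1 to 20 rows; each row is the pose to reach, as a shift and turn from the pose commanded when the call began, along the tool's axes at that moment; what a row does not reach only later rows make up. A row lasts 1/8 s, in which the tool goes at most 62.5 mm and 10.7 degrees, less where a joint would pass 70% of its speed; a pose out of reach is approached as far as the arm can. A call with a gripper value outside its range is refused whole. The fingers move at their own pace and stop on an object; FORCE is the grip in N (left out, the last holds). Time passes only in rows, so rows that repeat a pose let the fingers close. It gives the time, the measured TCP pose, the force, the opening and the grip force at its end, in the units of the state.
- robot.get_obs(): the state, without advancing time (a new reading comes with each control period).
- robot.camera(name): name is "scene" or "top" or "wrist"; returns a dict with "frame" (480x640x3 uint8, red, green, blue), "fx", "fy", "cx", "cy" (pixels), "D" ([k1, k2, p1, p2, k3] as OpenCV has them; the pictures are not rectified), "camera_from_world" (4x4, takes a point from world to camera coordinates); the wrist camera has in their place "tool_from_camera" (4x4, takes a point from camera to tool coordinates, whose origin is the TCP and whose axes are the flange's). Camera axes: x right, y up, looking along -z (the intrinsics and any distortion apply to the point x, -y, -z); pixel columns grow to the right and rows downward; lengths in m; the calibration is good to about 2 mm. A picture is of the moment at which its call begins: read the wrist's pose just before it. There is no depth.
- robot.close_job(): hands the job in; it is judged then, once.
Trained networks look in a picture, given as the dict that the camera call returned (one of the last four; its "shot" number tells which), for a name from the list of things; names that differ only in an ending like _2 or _b are one class to them, and where a whole thing is asked for, a point or a joint stands for the part that bears it (a point fixed in the world has none). Each returns a list of dicts, best first, with "conf" (0 to 1); they miss things now and then, are a little off and sometimes report something else, mostly with a low value. They report only what shows in the picture. A call takes as long as a camera call. They do not tell look-alikes from the thing itself.
- robot.find_in(picture, query): "at" ([x, y, z] in m, in the coordinates of the camera as it stood for that picture, good to about 4 mm: the middle of the surface that is visible of it).
- robot.pinpoint(picture, query): "at" ([x, y, z] in m, in the coordinates of the camera as it stood for that picture, good to about 4 mm: a listed point, or the origin of a listed thing).
The state is a dict: "t": time; "joint_pos": joint angles; "dq": joint speeds; "joint_efforts": joint torques, N m; "ee_pos": TCP position; "tcp_rot": TCP orientation; "wrist_force": force on the tool from outside, world axes, zero at the start; "torque": the same for the moment, N m; "finger_gap": opening from 0.0 (shut) to 1.0 (fully open); "gripper_force": force on a finger pad.
Only numpy, scipy, OpenCV 4.12 (cv2) and the standard library are available. Lean on these libraries where they do the work, as an engineer would, in place of code of your own. Each camera call takes 0.05 s, during which the arm holds its last target. There are 200 camera calls.

## Working session

There is one attempt and no reset: what is moved stays moved. The work goes in short steps, Python scripts to look and compute and a shell command to move; the robot and the scene stay as the last step left them, time stands still between calls to the robot, and variables do not carry over. Pictures are saved under pics/ and viewed, at most 14 in all, crops included, and the job is handed in when it is done.

```bash
mkdir -p pics; cat > h.py <<'E'
import numpy as np, cv2
from plant import robot
from scipy.spatial.transform import Rotation as R
def Rt(o): 
    q=o["tcp_rot"]; return R.from_quat([q[1],q[2],q[3],q[0]]).as_matrix()
def shot(name):
    o=robot.get_obs(); c=robot.camera(name)
    if name=="wrist":
        T=np.eye(4);T[:3,:3]=Rt(o);T[:3,3]=o["ee_pos"]
        W=T@np.array(c["tool_from_camera"])
    else: W=np.linalg.inv(np.array(c["camera_from_world"]))
    return c,W
def pts(c,W,q,f="pinpoint",mn=0.2):
    return [(round(d["conf"],2),np.round((W@np.r_[d["at"],1])[:3],3).tolist()) for d in getattr(robot,f)(c,q) if d["conf"]>mn]
def save(c,n): cv2.imwrite("pics/"+n,c["frame"][:,:,::-1])
def pix(c,W,p):
    x=np.linalg.inv(W)@np.r_[p,1]; K=np.array([[c["fx"],0,c["cx"]],[0,c["fy"],c["cy"]],[0,0,1]])
    return cv2.projectPoints(np.array([[x[0],-x[1],-x[2]]]),np.zeros(3),np.zeros(3),K,np.array(c["D"],float))[0].ravel()
def ray(c,W,u,v,z):
    K=np.array([[c["fx"],0,c["cx"]],[0,c["fy"],c["cy"]],[0,0,1]])
    a=cv2.undistortPoints(np.array([[[u,v]]],float),K,np.array(c["D"],float)).ravel()
    d=W[:3,:3]@np.array([a[0],-a[1],-1]); return W[:3,3]+d*(z-W[2,3])/d[2]
def go(p,yaw=None):
    "units of shift in tool axes to reach world point p"
    o=robot.get_obs(); return np.round(Rt(o).T@(np.array(p)-o["ee_pos"])/0.05,2).tolist()
def st():
    o=robot.get_obs(); M=Rt(o); print("t",o["t"],"p",np.round(o["ee_pos"],3),"x",np.round(M[:,0],2),"y",np.round(M[:,1],2),"z",np.round(M[:,2],2),"F",np.round(o["wrist_force"],2),"gap",o["finger_gap"],o["gripper_force"],"q",np.round(o["joint_pos"],2))
E
python3 - <<'E'
from h import *
st()
for n in ("scene","top"):
    c,W=shot(n); save(c,n+"0.png"); print(n,np.round(W[:3,3],2))
    for q in ["jar_a_mid","box_floor","catch_peg","catch_pivot","lid_handle","lid_hinge","drawer_floor","shoe_horn","clothes_brush"]:
        print(q,pts(c,W,q))
E
```

```text
t 0.0 p [0.266 0.62  0.218] x [-0.92  0.39  0.  ] y [ 0.39  0.92 -0.  ] z [-0. -0. -1.] F [0.08 0.07 0.49] gap 0.9984092095209578 0.0 q [ 1.13  0.12  1.44  0.    1.58 -0.04]
scene [ 1.16 -0.3   0.7 ]
jar_a_mid [(0.57, [0.419, 0.045, 0.049])]
box_floor []
catch_peg [(0.75, [0.467, 0.219, 0.148]), (0.57, [0.413, 0.209, 0.147])]
catch_pivot [(0.51, [0.465, 0.216, 0.148])]
lid_handle [(0.87, [0.51, 0.228, 0.157])]
lid_hinge [(0.91, [0.622, 0.258, 0.112]), (0.63, [0.332, 0.193, 0.001])]
drawer_floor [(0.81, [0.615, -0.261, -0.001])]
shoe_horn [(0.74, [0.335, 0.193, 0.0])]
clothes_brush [(0.78, [0.473, -0.459, 0.004])]
top [ 0.38 -0.08  1.01]
jar_a_mid [(0.81, [0.428, 0.049, 0.045])]
box_floor []
catch_peg [(0.71, [0.419, 0.206, 0.145])]
catch_pivot [(0.69, [0.464, 0.217, 0.146]), (0.66, [0.527, -0.028, 0.048]), (0.44, [0.383, -0.29, 0.048])]
lid_handle [(0.98, [0.511, 0.228, 0.152]), (0.73, [0.419, 0.206, 0.146])]
lid_hinge [(0.83, [0.619, 0.256, 0.109])]
drawer_floor [(0.63, [0.612, -0.26, 0.002])]
shoe_horn [(0.81, [0.338, 0.193, -0.003])]
clothes_brush []
```

View pics/top0.png

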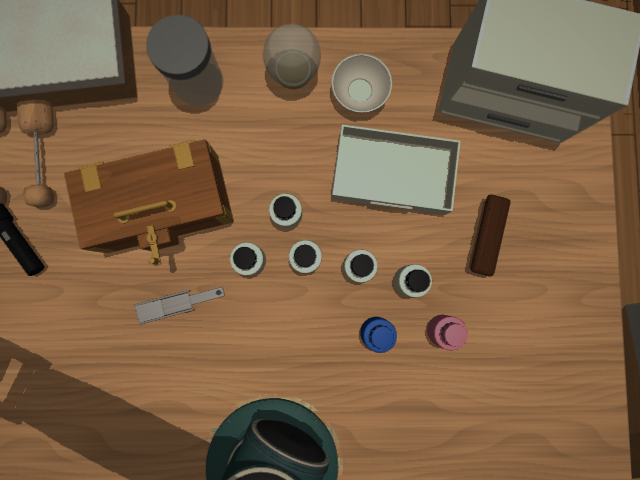

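View pics/scene0.png

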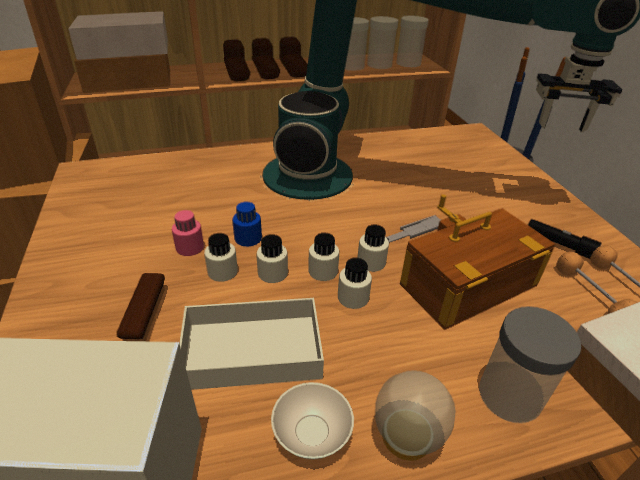

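```bash
python3 - <<'E'
from h import *
c,W=shot("top")
for q in "abcdef": print(pts(c,W,f"jar_{q}_mid",mn=.1),pts(c,W,f"jar_{q}_mid","find_in",.1))
print(pts(c,W,"clothes_brush",mn=.1),pix(c,W,[.614,-.26,0]),pix(c,W,[.419,.206,.146]))
E
```

```text
[(0.72, [0.425, 0.049, 0.047])] [(0.72, [0.423, 0.042, 0.061]), (0.39, [0.445, 0.211, 0.131])]
[(0.96, [0.275, -0.217, 0.047]), (0.85, [0.412, -0.186, 0.048])] [(0.79, [0.28, -0.217, 0.058]), (0.65, [0.411, -0.18, 0.06])]
[(0.88, [0.385, -0.288, 0.049]), (0.71, [0.273, -0.356, 0.047])] [(0.94, [0.381, -0.278, 0.064]), (0.63, [0.28, -0.348, 0.064])]
[(0.85, [0.43, -0.073, 0.045]), (0.52, [0.41, -0.186, 0.046])] [(0.61, [0.425, -0.071, 0.063]), (0.26, [0.42, 0.041, 0.065]), (0.21, [0.383, -0.282, 0.066])]
[(0.63, [0.525, -0.032, 0.044])] [(0.58, [0.521, -0.035, 0.063])]
[(0.35, [0.34, 0.194, -0.004])] []
[(0.92, [0.476, -0.455, -0.0]), (0.71, [0.415, 0.204, 0.148]), (0.41, [0.617, -0.259, 0.006])] [392.26759656 173.49290377] [153.52798106 259.99177413]
```

The top view shows five black-capped jars at about (286,210), (247,259), (305,257), (361,266) and (415,281). The blue decoy is at (379,335) and the pink one at (449,333). The box is at (150,195) with its peg at (154,260), and the drawer is at (395,170). The scene view agrees. The box yaw comes out at about 14°.

```bash
cat >> h.py <<'E'
def to(p,ydeg=None):
    o=robot.get_obs(); M=Rt(o); s=go(p); t=0
    if ydeg is not None:
        a=np.degrees(np.arctan2(M[1,1],M[0,1])); d=(ydeg-a+90)%180-90; t=round(-d/8,2)
    print("rows shift",s,"turn",t)
E
python3 -c "
from h import *
to([.419,.206,.25],104.4)"
```

```text
rows shift [-6.08, -6.41, -0.63] turn -4.7
```

```bash
python3 -m inch '[[[-0.2,-1,-1,-0.63,-1],[-0.2,-2,-2,-0.63,-2],[-0.2,-3,-3,-0.63,-3],[-0.2,-4,-4,-0.63,-4],[-0.2,-5,-5,-0.63,-4.7],[-0.2,-6.08,-6.41,-0.63,-4.7],[-0.2,-6.08,-6.41,-0.63,-4.7],[-0.2,-6.08,-6.41,-0.63,-4.7],[-0.2,-6.08,-6.41,-0.63,-4.7],[-0.2,-6.08,-6.41,-0.63,-4.7]]]' 20
python3 - <<'E'
from h import *
st()
c,W=shot("wrist"); save(c,"w1.png")
for q in ["catch_peg","catch_pivot","lid_handle","lid_hinge"]:
    print(q,pts(c,W,q))
E
```

```text
t: 2.95
ee_pos: [0.4188, 0.2072, 0.2501]
tcp_rot: [-0.0, -0.126, 0.992, 0.0]
wrist_force: [-0.5, 1.1, 0.6]
finger_gap: 0.399
gripper_force: 0.0
t 2.95 p [0.419 0.207 0.25 ] x [-0.97 -0.25  0.  ] y [-0.25  0.97  0.  ] z [-0.  0. -1.] F [-0.54  1.05  0.62] gap 0.3991920569309024 0.0 q [ 0.4  -0.35  1.82  0.    1.67 -1.42]
catch_peg [(0.78, [0.42, 0.212, 0.146])]
catch_pivot [(0.77, [0.465, 0.214, 0.146])]
lid_handle [(0.73, [0.508, 0.23, 0.154]), (0.54, [0.463, 0.214, 0.146]), (0.24, [0.528, -0.026, 0.048])]
lid_hinge []
```

View pics/w1.png

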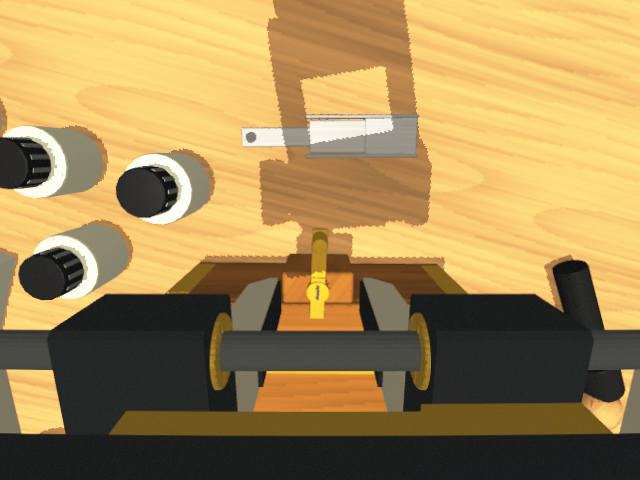

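The wrist view shows the peg and lever at (320,240), centred between the fingers. I'll descend and grip the peg.

```bash
python3 -m inch '[[[-0.2,0,0,1,0],[-0.2,0,0,2,0],[-0.2,0,0,2.24,0],[-0.2,0,0,2.24,0],[-0.2,0,0,2.24,0],[-1,0,0,2.24,0],[-1,0,0,2.24,0],[-1,0,0,2.24,0],[-1,0,0,2.24,0],[-1,0,0,2.24,0],[-1,0,0,2.24,0]]]' 15
python3 - <<'E'
from h import *
st()
import math
# swing rows: radius .045, in tool axes (tool x=-box x, tool y=box y)
for k in range(0,11):
    a=math.radians(8*k*1.07*1.05); print(k,round(0.045*(math.cos(a)-1)/.05,3),round(.045*math.sin(a)/.05,3),round(math.degrees(a)/8,2))
E
```

```text
t: 4.58
ee_pos: [0.4191, 0.2062, 0.1383]
tcp_rot: [0.0, -0.125, 0.992, 0.0]
wrist_force: [-1.1, -0.5, 4.2]
finger_gap: 0.129
gripper_force: 15.0
t 4.575 p [0.419 0.206 0.138] x [-0.97 -0.25 -0.  ] y [-0.25  0.97  0.  ] z [ 0.  0. -1.] F [-1.07 -0.52  4.24] gap 0.1289658827113153 15.000347346067429 q [ 0.4  -0.32  1.98  0.    1.49 -1.42]
0 0.0 0.0 0.0
1 -0.011 0.141 1.12
2 -0.044 0.278 2.25
3 -0.098 0.408 3.37
4 -0.171 0.528 4.49
5 -0.263 0.636 5.62
6 -0.37 0.727 6.74
7 -0.49 0.801 7.86
8 -0.62 0.855 8.99
9 -0.758 0.889 10.11
10 -0.898 0.9 11.24
```

```bash
python3 -m inch '[[[-1,-0.01,0.14,0,1.1],[-1,-0.04,0.28,0,2.2],[-1,-0.1,0.41,0,3.35],[-1,-0.17,0.53,0,4.5],[-1,-0.26,0.63,0,5.6],[-1,-0.37,0.73,0,6.7],[-1,-0.49,0.8,0,7.85],[-1,-0.62,0.86,0,9],[-1,-0.76,0.89,0,10.1],[-1,-0.83,0.9,0,10.7],[-1,-0.83,0.9,0,10.7],[-1,-0.83,0.9,0,10.7],[-1,-0.83,0.9,0,10.7]]]'
python3 -c "
from h import *
st()"
```

```text
t: 6.2
ee_pos: [0.4489, 0.2582, 0.1381]
tcp_rot: [0.002, 0.582, 0.813, -0.001]
wrist_force: [6.1, -17.0, 1.8]
finger_gap: 0.122
gripper_force: 15.0
t 6.2 p [0.449 0.258 0.138] x [-0.32  0.95 -0.  ] y [0.95 0.32 0.  ] z [ 0. -0. -1.] F [  6.15 -16.98   1.82] gap 0.12226827951113146 15.000214576721191 q [ 0.48 -0.2   1.88 -0.    1.46  0.15]
```

```bash
python3 -m inch '[[[-0.5,0,0,0,0],[-0.5,0,0,0,0],[-0.5,0,0,0,0],[-0.5,0,0,-1,0],[-0.5,0,0,-2,0],[-0.5,0,0,-2,0],[-0.5,0,0,-2,0]]]'
python3 - <<'E'
from h import *
st()
c,W=shot("wrist")
for q in ["catch_peg","catch_pivot","lid_handle","lid_hinge"]: print(q,pts(c,W,q))
c,W=shot("top")
for q in ["catch_peg","catch_pivot","lid_handle","lid_hinge"]: print(q,pts(c,W,q))
to([.510,.229,.2],14.4)
E
```

```text
t: 7.08
ee_pos: [0.4479, 0.2601, 0.2374]
tcp_rot: [-0.0, 0.582, 0.813, -0.0]
wrist_force: [-0.1, -0.5, -0.5]
finger_gap: 0.249
gripper_force: 0.0
t 7.075 p [0.448 0.26  0.237] x [-0.32  0.95 -0.  ] y [ 0.95  0.32 -0.  ] z [-0. -0. -1.] F [-0.09 -0.47 -0.53] gap 0.24906454917734247 0.0 q [ 0.48 -0.23  1.75  0.    1.63  0.15]
catch_peg [(0.82, [0.45, 0.265, 0.146])]
catch_pivot [(0.94, [0.464, 0.217, 0.145])]
lid_handle []
lid_hinge [(0.78, [0.621, 0.254, 0.113])]
catch_peg [(0.62, [0.448, 0.257, 0.145])]
catch_pivot [(0.87, [0.467, 0.216, 0.149])]
lid_handle [(0.74, [0.424, 0.044, 0.049]), (0.57, [0.51, 0.229, 0.15])]
lid_hinge [(0.82, [0.619, 0.256, 0.111])]
rows shift [-0.99, 0.97, 0.76] turn 0.55
```

```bash
python3 -m inch '[[[-0.3,-0.5,0.5,0.4,0.55],[-0.3,-0.99,0.97,0.76,0.55],[-0.3,-0.99,0.97,0.76,0.55],[-0.3,-0.99,0.97,1.4,0.55],[-0.3,-0.99,0.97,1.88,0.55],[-0.3,-0.99,0.97,1.88,0.55],[-0.3,-0.99,0.97,1.88,0.55],[-1,-0.99,0.97,1.88,0.55],[-1,-0.99,0.97,1.88,0.55],[-1,-0.99,0.97,1.88,0.55],[-1,-0.99,0.97,1.88,0.55],[-1,-0.99,0.97,1.88,0.55]]]' 20
python3 - <<'E'
from h import *
st()
import math
r=math.hypot(.112,.045);a0=math.atan2(.045,.112)
for d in range(0,91,6):
    a=a0+math.radians(d); print(d,round((.112-r*math.cos(a))/.05,2),round((r*math.sin(a)-.045)/.05,2))
E
```

```text
t: 9.07
ee_pos: [0.5115, 0.2293, 0.1448]
tcp_rot: [0.001, 0.613, 0.79, 0.002]
wrist_force: [14.1, 4.2, -3.9]
finger_gap: 0.103
gripper_force: 20.0
t 9.075 p [0.511 0.229 0.145] x [-0.25  0.97  0.  ] y [0.97 0.25 0.  ] z [ 0.  0. -1.] F [14.12  4.24 -3.89] gap 0.10294520970702475 19.99554768204689 q [ 0.38 -0.11  1.79 -0.    1.46  0.12]
0 0.0 -0.0
6 0.11 0.23
12 0.24 0.45
18 0.39 0.65
24 0.56 0.83
30 0.75 1.0
36 0.96 1.14
42 1.18 1.27
48 1.41 1.37
54 1.65 1.44
60 1.9 1.49
66 2.15 1.51
72 2.4 1.51
78 2.65 1.48
84 2.9 1.42
90 3.14 1.34
```

```bash
python3 -m inch '[[[-1,0,0.07,-0.11,0],[-1,0,0.14,-0.23,0],[-1,0,0.27,-0.45,0],[-1,0,0.42,-0.65,0],[-1,0,0.59,-0.83,0],[-1,0,0.78,-1,0],[-1,0,0.99,-1.14,0],[-1,0,1.21,-1.27,0],[-1,0,1.44,-1.37,0],[-1,0,1.68,-1.44,0],[-1,0,1.68,-1.44,0]]]' 25
python3 -c "
from h import *
st()"
```

```text
t: 10.45
ee_pos: [0.5923, 0.2495, 0.218]
tcp_rot: [0.001, 0.613, 0.79, 0.001]
wrist_force: [-1.7, -3.6, 7.5]
finger_gap: 0.099
gripper_force: 25.0
t 10.45 p [0.592 0.25  0.218] x [-0.25  0.97 -0.  ] y [0.97 0.25 0.  ] z [ 0. -0. -1.] F [-1.74 -3.62  7.46] gap 0.09905690384493437 25.003757178783417 q [ 0.36  0.05  1.52 -0.    1.58  0.11]
```

```bash
python3 -m inch '[[[-1,0,0.25,-0.05,0],[-1,0,0.5,-0.07,0],[-1,0,0.75,-0.07,0],[-1,0,1.0,-0.04,0],[-1,0,1.25,0.02,0],[-1,0,1.25,0.02,0],[-1,0,1.25,0.02,0],[-0.57,0,1.25,0.02,0],[-0.57,0,1.25,0.02,0],[-0.57,0,1.25,0.02,0],[-0.57,0,1.25,-0.5,0],[-0.57,0,1.25,-1,0],[-0.57,0,1.25,-2,0],[-0.57,0,0.25,-3,0],[-0.57,0,-0.75,-3.5,0],[-0.57,0,-1.25,-3.5,0],[-0.57,0,-1.25,-3.5,0]]]' 25
python3 - <<'E'
from h import *
st()
c,W=shot("scene"); save(c,"s2.png")
for q in ["catch_peg","lid_handle","lid_hinge","box_floor","drawer_floor"]: print(q,pts(c,W,q))
c,W=shot("top"); save(c,"t2.png")
for q in ["catch_peg","lid_handle","box_floor","drawer_floor"]+["jar_%s_mid"%k for k in "abcde"]: print(q,pts(c,W,q))
E
```

```text
t: 12.58
ee_pos: [0.5295, 0.234, 0.3927]
tcp_rot: [0.001, 0.613, 0.79, 0.001]
wrist_force: [0.8, 0.1, -0.3]
finger_gap: 0.219
gripper_force: 0.0
t 12.575 p [0.529 0.234 0.393] x [-0.25  0.97  0.  ] y [0.97 0.25 0.  ] z [ 0.  0. -1.] F [ 0.79  0.06 -0.33] gap 0.21899832848672127 0.0 q [ 0.37 -0.09  1.37  0.    1.86  0.12]
catch_peg [(0.74, [0.446, 0.258, 0.147])]
lid_handle [(0.52, [0.443, 0.258, 0.149])]
lid_hinge [(0.72, [0.623, 0.259, 0.11])]
box_floor [(0.75, [0.545, 0.241, 0.01])]
drawer_floor [(0.58, [0.615, -0.259, 0.002])]
catch_peg [(0.79, [0.448, 0.257, 0.146])]
lid_handle [(0.85, [0.655, 0.264, 0.224])]
box_floor [(0.88, [0.548, 0.238, 0.006])]
drawer_floor [(0.9, [0.613, -0.259, 0.002]), (0.58, [0.62, 0.256, 0.108])]
jar_a_mid [(0.91, [0.425, 0.047, 0.044])]
jar_b_mid [(0.93, [0.41, -0.186, 0.045]), (0.8, [0.271, -0.223, 0.048]), (0.42, [0.384, -0.291, 0.049])]
jar_c_mid [(0.96, [0.273, -0.358, 0.05]), (0.86, [0.385, -0.287, 0.047])]
jar_d_mid [(0.89, [0.427, -0.067, 0.047])]
jar_e_mid [(0.72, [0.34, 0.193, -0.002]), (0.59, [0.525, -0.031, 0.045]), (0.29, [0.381, -0.289, 0.048])]
```

View pics/s2.png

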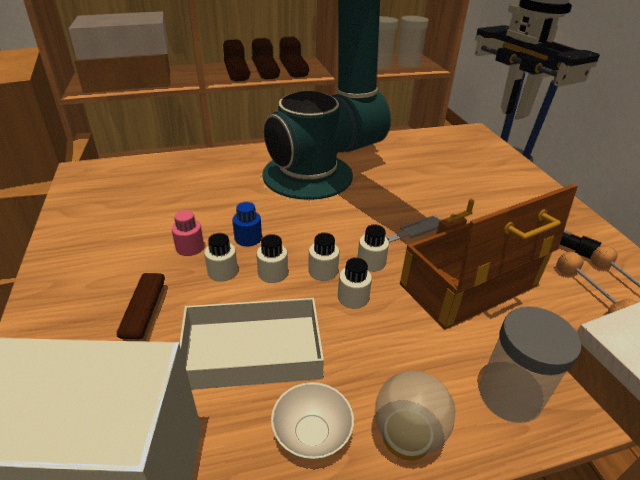

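The scene view shows the lid upright with its handle at (533,225), the box open, and all five jars still in place. Next is jar a.

```bash
python3 -c "
from h import *
to([.425,.048,.2],104.4)"
```

```text
rows shift [-3.08, -2.97, 3.82] turn -11.25
```

```bash
python3 -m inch '[[[0.5,-0.5,-0.5,0,-1.2],[0.5,-1.2,-1.2,0.4,-2.5],[0.5,-2,-2,1,-3.8],[0.5,-2.6,-2.5,2,-5.1],[0.5,-3.08,-2.97,3,-6.4],[0.5,-3.08,-2.97,3.82,-7.7],[0.5,-3.08,-2.97,3.82,-9],[0.5,-3.08,-2.97,3.82,-10.3],[0.5,-3.08,-2.97,3.82,-11.25],[0.5,-3.08,-2.97,3.82,-11.25],[0.5,-3.08,-2.97,3.82,-11.25],[0.5,-3.08,-2.97,3.82,-11.25]]]'
python3 - <<'E'
from h import *
st()
c,W=shot("wrist")
for k in "abcde": print(k,pts(c,W,f"jar_{k}_mid"))
to([.425,.048,.07],104.4)
E
```

```text
t: 14.88
ee_pos: [0.4252, 0.0481, 0.2002]
tcp_rot: [0.0, -0.125, 0.992, 0.0]
wrist_force: [-0.6, -0.1, 0.0]
finger_gap: 0.752
gripper_force: 0.0
t 14.875 p [0.425 0.048 0.2  ] x [-0.97 -0.25 -0.  ] y [-0.25  0.97  0.  ] z [ 0.  0. -1.] F [-0.62 -0.08  0.02] gap 0.7517257817220808 0.0 q [ 0.05 -0.44  1.96  0.    1.62 -1.77]
a []
b [(0.82, [0.412, -0.184, 0.048])]
c []
d [(0.69, [0.429, -0.066, 0.045])]
e []
rows shift [0.0, -0.0, 2.6] turn -0.0
```

```bash
python3 -m inch '[[[0.5,0,0,1,0],[0.5,0,0,2,0],[0.5,0,0,2.58,0],[0.5,0,0,2.58,0],[-1,0,0,2.58,0],[-1,0,0,2.58,0],[-1,0,0,2.58,0],[-1,0,0,2.58,0],[-1,0,0,2.58,0],[-1,0,0,2,0],[-1,0,0,1,0],[-1,0,0,0,0],[-1,0,0,-1,0],[-1,0,0,-1,0],[-1,0,0,-1,0],[-1,0,0,-1,0],[-1,0,0,-1,0],[-1,0,0,-1,0]]]' 25
python3 - <<'E'
from h import *
st()
bx=np.array([.969,.249,0]);by=np.array([-.249,.969,0]);C=np.array([.547,.239,0])
for y in (-.076,0,.076): print(np.round(C-.012*bx+y*by,3))
to(C-.012*bx-.076*by+[0,0,.25],104.4)
E
```

```text
t: 17.42
ee_pos: [0.4251, 0.0481, 0.2497]
tcp_rot: [-0.0, -0.125, 0.992, 0.0]
wrist_force: [0.1, -0.7, -0.3]
finger_gap: 0.468
gripper_force: 25.0
t 17.425 p [0.425 0.048 0.25 ] x [-0.97 -0.25  0.  ] y [-0.25  0.97  0.  ] z [-0. -0. -1.] F [ 0.08 -0.68 -0.28] gap 0.468077758884646 24.965305030345917 q [ 0.05 -0.45  1.89 -0.    1.7  -1.77]
[0.554 0.162 0.   ]
[0.535 0.236 0.   ]
[0.516 0.31  0.   ]
rows shift [-3.07, 1.57, -0.01] turn 0.0
```

```bash
python3 - <<'E'
from h import *
c,W=shot("top")
print([np.round(ray(c,W,u,v,0),3) for u,v in ((436,112),(558,145),(405,205))], [np.round(ray(c,W,u,v,.055),3) for u,v in ((342,127),(460,141),(333,203),(450,214))])
to([.6215,-.185,.25],84)
E
```

```text
[array([ 0.752, -0.36 ,  0.   ]), array([ 0.678, -0.628,  0.   ]), array([ 0.544, -0.287,  0.   ])] [array([ 0.7  , -0.147,  0.055]), array([ 0.67 , -0.393,  0.055]), array([ 0.539, -0.127,  0.055]), array([ 0.516, -0.368,  0.055])]
rows shift [-2.64, -5.49, -0.01] turn 2.55
```

```bash
python3 -m inch '[[[-1,-0.5,-1.1,0,0.6],[-1,-1.0,-2.2,0,1.2],[-1,-1.5,-3.3,0,1.8],[-1,-2.1,-4.4,0,2.4],[-1,-2.64,-5.49,0,2.55],[-1,-2.64,-5.49,0,2.55],[-1,-2.64,-5.49,0,2.55],[-1,-2.64,-5.49,1,2.55],[-1,-2.64,-5.49,2,2.55],[-1,-2.64,-5.49,3,2.55],[-1,-2.64,-5.49,3.4,2.55],[-1,-2.64,-5.49,3.47,2.55],[-1,-2.64,-5.49,3.47,2.55],[0.25,-2.64,-5.49,3.47,2.55],[0.25,-2.64,-5.49,3.47,2.55],[0.25,-2.64,-5.49,3.47,2.55],[0.25,-2.64,-5.49,2.5,2.55],[0.25,-2.64,-5.49,1.5,2.55],[0.5,-2.64,-5.49,0,2.55],[0.5,-2.64,-5.49,0,2.55]]]'
python3 - <<'E'
from h import *
st()
c,W=shot("top")
for k in "abcde": print(k,pts(c,W,f"jar_{k}_mid"))
to([.525,-.031,.2],104.4)
E
```

```text
t: 19.98
ee_pos: [0.6223, -0.1853, 0.2554]
tcp_rot: [0.003, 0.052, 0.999, -0.001]
wrist_force: [-0.2, 0.1, 0.4]
finger_gap: 0.743
gripper_force: 0.0
t 19.975 p [ 0.622 -0.185  0.255] x [-0.99  0.1  -0.01] y [ 0.1   0.99 -0.  ] z [ 0.01 -0.   -1.  ] F [-0.25  0.13  0.44] gap 0.7425427584702821 0.0 q [-0.33  0.05  1.45 -0.    1.63 -1.79]
a []
b [(0.42, [0.276, -0.22, 0.043])]
c [(0.84, [0.275, -0.357, 0.049]), (0.7, [0.385, -0.289, 0.049])]
d []
e [(0.73, [0.527, -0.032, 0.045])]
rows shift [2.23, 2.86, 0.97] turn -2.55
```

```bash
python3 -m inch '[[[0.5,0.5,0.7,0,-0.7],[0.5,1.2,1.6,0.3,-1.4],[0.5,1.9,2.4,0.6,-2.1],[0.5,2.21,2.86,1,-2.55],[0.5,2.21,2.86,1,-2.55],[0.5,2.21,2.86,2,-2.55],[0.5,2.21,2.86,3,-2.55],[0.5,2.21,2.86,3.58,-2.55],[0.5,2.21,2.86,3.58,-2.55],[0.5,2.21,2.86,3.58,-2.55],[-1,2.21,2.86,3.58,-2.55],[-1,2.21,2.86,3.58,-2.55],[-1,2.21,2.86,3.58,-2.55],[-1,2.21,2.86,3.58,-2.55],[-1,2.21,2.86,2.5,-2.55],[-1,2.21,2.86,1.5,-2.55],[-1,2.21,2.86,0,-2.55],[-1,2.21,2.86,0,-2.55],[-1,2.21,2.86,0,-2.55],[-1,2.21,2.86,0,-2.55]]]'
python3 - <<'E'
from h import *
st()
c,W=shot("top")
for k in "abcde": print(k,pts(c,W,f"jar_{k}_mid"))
to([.554,.162,.25],104.4)
E
```

```text
t: 22.78
ee_pos: [0.5259, -0.0312, 0.2478]
tcp_rot: [-0.001, -0.125, 0.992, 0.0]
wrist_force: [-0.0, -0.9, -4.1]
finger_gap: 0.47
gripper_force: 24.9
t 22.775 p [ 0.526 -0.031  0.248] x [-0.97 -0.25  0.  ] y [-0.25  0.97  0.  ] z [-0.  0. -1.] F [-0.02 -0.94 -4.09] gap 0.4698877127137776 24.862545132637024 q [-0.11 -0.21  1.71 -0.    1.65 -1.93]
a [(0.88, [0.623, -0.185, 0.051])]
b [(0.72, [0.41, -0.186, 0.045]), (0.67, [0.274, -0.221, 0.045]), (0.65, [0.653, 0.265, 0.223])]
c [(0.94, [0.272, -0.357, 0.049]), (0.88, [0.383, -0.292, 0.049])]
d [(0.54, [0.426, -0.07, 0.046])]
e [(0.89, [0.525, -0.033, 0.223])]
rows shift [-1.5, 3.6, -0.01] turn 0.0
```

```bash
python3 -m inch '[[[-1,-0.5,1,0,0],[-1,-1,2,0,0],[-1,-1.5,3,0,0],[-1,-1.5,3.6,0,0],[-1,-1.5,3.6,0,0],[-1,-1.5,3.6,0,0],[-1,-1.5,3.6,1,0],[-1,-1.5,3.6,2,0],[-1,-1.5,3.6,2.8,0],[-1,-1.5,3.6,3.2,0],[-1,-1.5,3.6,3.32,0],[-1,-1.5,3.6,3.32,0],[0.2,-1.5,3.6,3.32,0],[0.2,-1.5,3.6,3.32,0],[0.2,-1.5,3.6,3.32,0],[0.2,-1.5,3.6,2.5,0],[0.2,-1.5,3.6,1.5,0],[0.2,-1.5,3.6,0,0],[0.5,-1.5,3.6,0,0]]]'
python3 - <<'E'
from h import *
st()
to([.427,-.069,.25],104.4)
E
```

```text
t: 25.45
ee_pos: [0.5552, 0.1621, 0.2552]
tcp_rot: [0.003, -0.125, 0.992, 0.0]
wrist_force: [1.0, -0.2, -0.7]
finger_gap: 0.667
gripper_force: 0.0
t 25.45 p [0.555 0.162 0.255] x [-0.97 -0.25 -0.01] y [-0.25  0.97 -0.  ] z [ 0.01  0.   -1.  ] F [ 0.96 -0.23 -0.72] gap 0.6673686253497401 0.0 q [ 0.24 -0.11  1.61  0.    1.64 -1.58]
rows shift [3.63, -3.84, 0.08] turn 0.0
```

```bash
python3 -m inch '[[[0.5,0.9,-0.95,0,0],[0.5,1.8,-1.9,0,0],[0.5,2.7,-2.85,0,0],[0.5,3.61,-3.84,0,0],[0.5,3.61,-3.84,1,0],[0.5,3.61,-3.84,2,0],[0.5,3.61,-3.84,3,0],[0.5,3.61,-3.84,3.58,0],[0.5,3.61,-3.84,3.58,0],[0.5,3.61,-3.84,3.58,0],[-1,3.61,-3.84,3.58,0],[-1,3.61,-3.84,3.58,0],[-1,3.61,-3.84,3.58,0],[-1,3.61,-3.84,3.58,0],[-1,3.61,-3.84,2.5,0],[-1,3.61,-3.84,1.5,0],[-1,3.61,-3.84,0,0],[-1,3.61,-3.84,0,0],[-1,3.61,-3.84,0,0],[-1,3.61,-3.84,0,0]]]'
python3 - <<'E'
from h import *
st()
c,W=shot("top"); save(c,"t3.png")
for k in "abcde": print(k,pts(c,W,f"jar_{k}_mid"))
print("box");to([.535,.236,.25],104.4)
print("drw");to([.612,-.26,.25],84)
E
```

```text
t: 27.95
ee_pos: [0.4268, -0.069, 0.2483]
tcp_rot: [-0.001, -0.125, 0.992, 0.0]
wrist_force: [0.1, -0.2, -0.8]
finger_gap: 0.469
gripper_force: 25.0
t 27.95 p [ 0.427 -0.069  0.248] x [-0.97 -0.25  0.  ] y [-0.25  0.97  0.  ] z [-0.  0. -1.] F [ 0.1  -0.23 -0.79] gap 0.4688885241125634 24.982514083385468 q [-0.22 -0.43  1.88  0.    1.7  -2.04]
a [(0.73, [0.623, -0.187, 0.049])]
b [(0.6, [0.412, -0.187, 0.043]), (0.51, [0.382, -0.292, 0.049])]
c [(0.57, [0.274, -0.361, 0.048])]
d [(0.61, [0.545, 0.236, 0.005])]
e [(0.7, [0.556, 0.161, 0.054])]
box
rows shift [-3.61, 5.37, -0.01] turn 0.0
drw
rows shift [-2.63, -4.62, -0.01] turn 2.55
```

View pics/t3.png

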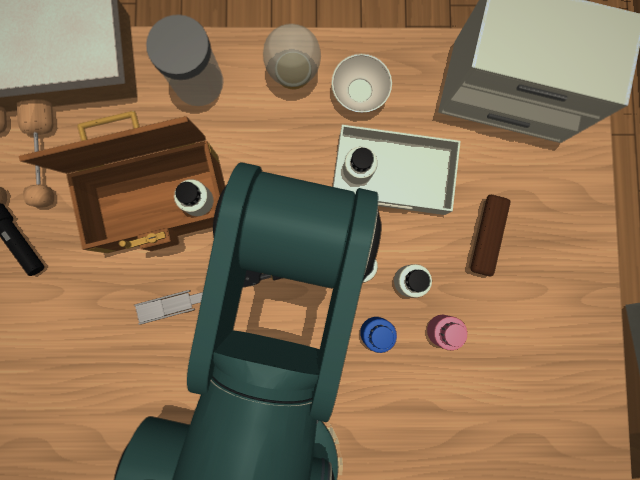

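The top view shows jar e standing in the box at (190,195) and jar a in the drawer at (361,161). The jar in hand (d) is light, so it goes in the drawer.

```bash
python3 -m inch '[[[-1,-0.5,-0.95,0,0.6],[-1,-1.0,-1.9,0,1.2],[-1,-1.6,-2.8,0,1.8],[-1,-2.1,-3.7,0,2.4],[-1,-2.63,-4.62,0,2.55],[-1,-2.63,-4.62,0,2.55],[-1,-2.63,-4.62,0,2.55],[-1,-2.63,-4.62,1,2.55],[-1,-2.63,-4.62,2,2.55],[-1,-2.63,-4.62,3,2.55],[-1,-2.63,-4.62,3.35,2.55],[-1,-2.63,-4.62,3.45,2.55],[-1,-2.63,-4.62,3.45,2.55],[0.2,-2.63,-4.62,3.45,2.55],[0.2,-2.63,-4.62,3.45,2.55],[0.2,-2.63,-4.62,3.45,2.55],[0.2,-2.63,-4.62,2.5,2.55],[0.2,-2.63,-4.62,1.5,2.55],[0.5,-2.63,-4.62,0,2.55],[0.5,-2.63,-4.62,0,2.55]]]'
python3 - <<'E'
from h import *
st()
c,W=shot("scene")
for k in "abc": print(k,pts(c,W,f"jar_{k}_mid"))
to([.411,-.187,.25],104.4)
E
```

```text
t: 30.75
ee_pos: [0.6129, -0.2605, 0.2555]
tcp_rot: [0.003, 0.052, 0.999, -0.001]
wrist_force: [0.7, -0.0, -0.3]
finger_gap: 0.738
gripper_force: 0.0
t 30.75 p [ 0.613 -0.261  0.256] x [-0.99  0.1  -0.01] y [ 0.1   0.99 -0.  ] z [ 0.01 -0.   -1.  ] F [ 0.66 -0.   -0.31] gap 0.7380216444332304 0.0 q [-0.44  0.09  1.42  0.    1.63 -1.91]
a [(0.85, [0.616, -0.187, 0.055])]
b [(0.94, [0.271, -0.216, 0.051]), (0.83, [0.407, -0.183, 0.048])]
c [(0.97, [0.375, -0.286, 0.048]), (0.7, [0.271, -0.364, 0.048])]
rows shift [4.15, 1.03, -0.02] turn -2.55
```

```bash
python3 -m inch '[[[0.5,1,0.25,0,-0.7],[0.5,2,0.5,0,-1.4],[0.5,3,0.75,0,-2.1],[0.5,4.15,1.03,0,-2.55],[0.5,4.15,1.03,0,-2.55],[0.5,4.15,1.03,1,-2.55],[0.5,4.15,1.03,2,-2.55],[0.5,4.15,1.03,3,-2.55],[0.5,4.15,1.03,3.57,-2.55],[0.5,4.15,1.03,3.57,-2.55],[-1,4.15,1.03,3.57,-2.55],[-1,4.15,1.03,3.57,-2.55],[-1,4.15,1.03,3.57,-2.55],[-1,4.15,1.03,3.57,-2.55],[-1,4.15,1.03,2.5,-2.55],[-1,4.15,1.03,1.5,-2.55],[-1,4.15,1.03,0,-2.55],[-1,4.15,1.03,0,-2.55],[-1,4.15,1.03,0,-2.55],[-1,4.15,1.03,0,-2.55]]]'
python3 - <<'E'
from h import *
st()
c,W=shot("scene")
for k in "abc": print(k,pts(c,W,f"jar_{k}_mid"))
print("box");to([.535,.236,.25],104.4)
print("drw");to([.604,-.334,.25],84)
E
```

```text
t: 33.45
ee_pos: [0.4106, -0.187, 0.248]
tcp_rot: [-0.001, -0.125, 0.992, 0.001]
wrist_force: [-0.0, -0.7, -3.1]
finger_gap: 0.48
gripper_force: 24.7
t 33.45 p [ 0.411 -0.187  0.248] x [-0.97 -0.25  0.  ] y [-0.25  0.97  0.  ] z [-0.  0. -1.] F [-0.04 -0.68 -3.11] gap 0.47995539641028867 24.68799501657486 q [-0.48 -0.39  1.85 -0.    1.68 -2.31]
a [(0.97, [0.618, -0.189, 0.055]), (0.51, [0.612, -0.262, 0.004])]
b [(0.77, [0.411, -0.185, 0.224]), (0.58, [0.271, -0.218, 0.051])]
c [(0.98, [0.272, -0.363, 0.049]), (0.86, [0.38, -0.287, 0.048])]
box
rows shift [-4.51, 7.58, -0.02] turn 0.0
drw
rows shift [-3.01, -3.81, -0.03] turn 2.55
```

```bash
python3 -m inch '[[[-1,-0.6,1.1,0,0],[-1,-1.2,2.2,0,0],[-1,-1.8,3.3,0,0],[-1,-2.4,4.4,0,0],[-1,-3,5.5,0,0],[-1,-3.6,6.6,0,0],[-1,-4.2,7.7,0,0],[-1,-4.51,8.6,0,0],[-1,-4.51,9.1,0,0],[-1,-4.51,9.1,0,0],[-1,-4.51,9.1,1,0],[-1,-4.51,9.1,2,0],[-1,-4.51,9.1,2.8,0],[-1,-4.51,9.1,3.2,0],[-1,-4.51,9.1,3.32,0],[-1,-4.51,9.1,3.32,0],[0.2,-4.51,9.1,3.32,0],[0.2,-4.51,9.1,3.32,0],[0.2,-4.51,9.1,3.32,0]]]'
python3 -c "
from h import *
st()"
python3 -m inch '[[[0.2,0,0,-1,0],[0.2,0,0,-2,0],[0.2,0,0,-3.3,0],[0.5,0,0,-3.4,0],[0.5,0,0,-3.4,0]]]'
python3 - <<'E'
from h import *
c,W=shot("top")
for k in "bce": print(k,pts(c,W,f"jar_{k}_mid"))
to([.383,-.289,.25],104.4)
E
```

```text
t: 36.02
ee_pos: [0.5165, 0.3098, 0.0848]
tcp_rot: [0.0, -0.125, 0.992, 0.0]
wrist_force: [0.4, 0.7, 0.1]
finger_gap: 0.598
gripper_force: 0.0
t 36.025 p [0.516 0.31  0.085] x [-0.97 -0.25 -0.  ] y [-0.25  0.97  0.  ] z [ 0.  0. -1.] F [0.43 0.71 0.11] gap 0.5979859592943174 0.0 q [ 0.5   0.03  1.76  0.    1.36 -1.32]
t: 36.65
ee_pos: [0.5163, 0.3096, 0.2543]
tcp_rot: [0.0, -0.125, 0.992, 0.0]
wrist_force: [0.8, 0.3, -0.9]
finger_gap: 0.734
gripper_force: 0.0
b [(0.93, [0.513, 0.308, 0.054]), (0.89, [0.272, -0.219, 0.047])]
c [(0.94, [0.382, -0.287, 0.047]), (0.65, [0.276, -0.358, 0.05]), (0.35, [0.478, -0.458, -0.001])]
e [(0.98, [0.552, 0.158, 0.055])]
rows shift [5.55, -10.93, 0.07] turn 0.0
```

```bash
python3 -m inch '[[[0.5,0.55,-1.1,0,0],[0.5,1.1,-2.2,0,0],[0.5,1.65,-3.3,0,0],[0.5,2.2,-4.4,0,0],[0.5,2.75,-5.5,0,0],[0.5,3.3,-6.6,0,0],[0.5,3.9,-7.7,0,0],[0.5,4.5,-8.8,0,0],[0.5,5,-9.9,0,0],[0.5,5.56,-10.91,0,0],[0.5,5.56,-10.91,0,0],[0.5,5.56,-10.91,0,0],[0.5,5.56,-10.91,0,0]]]'
python3 - <<'E'
from h import *
st()
c,W=shot("top")
print(pts(c,W,"jar_c_mid")); c,W=shot("scene"); print(pts(c,W,"jar_c_mid"))
E
```

```text
t: 38.48
ee_pos: [0.3831, -0.2869, 0.254]
tcp_rot: [0.0, -0.126, 0.992, 0.0]
wrist_force: [0.3, -0.4, -0.4]
finger_gap: 0.751
gripper_force: 0.0
t 38.475 p [ 0.383 -0.287  0.254] x [-0.97 -0.25 -0.  ] y [-0.25  0.97  0.  ] z [-0.  0. -1.] F [ 0.26 -0.39 -0.36] gap 0.7514331299989792 0.0 q [-0.7  -0.33  1.79  0.    1.67 -2.52]
[(0.72, [0.273, -0.357, 0.051])]
[(0.9, [0.375, -0.287, 0.049]), (0.85, [0.272, -0.364, 0.047])]
```

```bash
python3 -m inch '[[[0.5,0,0,1,0],[0.5,0,0,2,0],[0.5,0,0,3,0],[0.5,0,0,3.66,0],[0.5,0,0,3.66,0],[0.5,0,0,3.66,0],[-1,0,0,3.66,0],[-1,0,0,3.66,0],[-1,0,0,3.66,0],[-1,0,0,3.66,0],[-1,0,0,2.5,0],[-1,0,0,1.5,0],[-1,0,0,0.1,0],[-1,0,0,0.1,0],[-1,0,0,0.1,0],[-1,0,0,0.1,0]]]'
python3 - <<'E'
from h import *
st()
c,W=shot("top"); save(c,"t4.png")
for k in "abcde": print(k,pts(c,W,f"jar_{k}_mid"))
print("box");to([.535,.236,.25],104.4)
print("drw");to([.604,-.336,.25],84)
E
```

```text
t: 40.67
ee_pos: [0.3823, -0.2876, 0.2469]
tcp_rot: [-0.001, -0.125, 0.992, 0.001]
wrist_force: [0.1, -0.7, -3.9]
finger_gap: 0.47
gripper_force: 24.9
t 40.675 p [ 0.382 -0.288  0.247] x [-0.97 -0.25  0.  ] y [-0.25  0.97  0.  ] z [-0.  0. -1.] F [ 0.07 -0.7  -3.91] gap 0.469936891597527 24.8585307598114 q [-0.7  -0.32  1.8   0.    1.67 -2.52]
a [(0.6, [0.625, -0.183, 0.051])]
b [(0.97, [0.515, 0.309, 0.053]), (0.72, [0.275, -0.22, 0.045])]
c [(0.56, [0.275, -0.357, 0.049])]
d [(0.91, [0.627, -0.251, 0.05])]
e [(0.93, [0.555, 0.163, 0.05]), (0.38, [0.622, -0.249, 0.05])]
box
rows shift [-5.56, 9.39, -0.02] turn 0.0
drw
rows shift [-4.05, -2.03, -0.03] turn 2.55
```

View pics/t4.png

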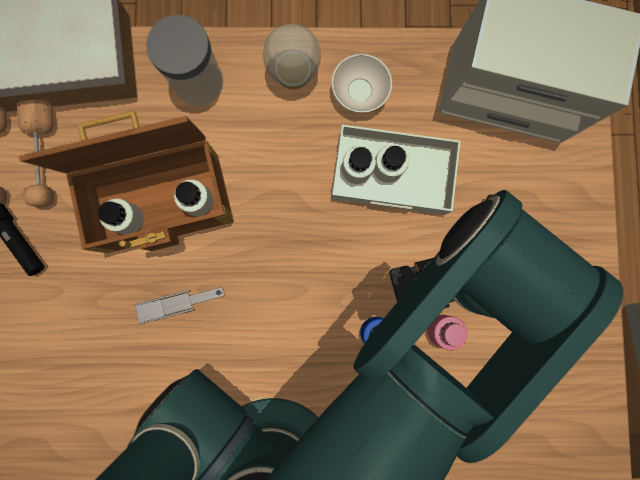

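The top view shows jars e and b at the two ends of the box, and a and d in the drawer. Jar c weighs 3.9 N, so it is full and goes in the middle of the box.

```bash
python3 -m inch '[[[-1,-0.6,1.05,0,0],[-1,-1.2,2.1,0,0],[-1,-1.8,3.1,0,0],[-1,-2.5,4.2,0,0],[-1,-3.1,5.2,0,0],[-1,-3.8,6.3,0,0],[-1,-4.4,7.4,0,0],[-1,-5,8.4,0,0],[-1,-5.56,9.39,0,0],[-1,-5.56,9.39,0,0],[-1,-5.56,9.39,0,0],[-1,-5.56,9.39,0,0],[-1,-5.56,9.39,1,0]]]'
python3 - <<'E'
from h import *
st()
to([.535,.236,.083],104.4)
E
```

```text
t: 42.6
ee_pos: [0.5367, 0.2355, 0.2026]
tcp_rot: [0.003, -0.125, 0.992, 0.001]
wrist_force: [0.7, 0.7, -4.4]
finger_gap: 0.47
gripper_force: 25.0
t 42.6 p [0.537 0.236 0.203] x [-0.97 -0.25 -0.01] y [-0.25  0.97  0.  ] z [ 0.01  0.   -1.  ] F [ 0.69  0.66 -4.39] gap 0.47014599922507244 24.99828189611435 q [ 0.37 -0.08  1.66 -0.    1.55 -1.45]
rows shift [0.05, 0.02, 2.39] turn -0.01
```

```bash
python3 -m inch '[[[-1,0,0,0,0],[-1,0,0,1,0],[-1,0,0,1.8,0],[-1,0,0,2.2,0],[-1,0,0,2.3,0],[-1,0,0,2.3,0],[0.2,0,0,2.3,0],[0.2,0,0,2.3,0],[0.2,0,0,2.3,0],[0.2,0,0,1.3,0],[0.2,0,0,0.3,0],[0.2,0,0,-1,0],[0.2,0,0,-2,0],[0.2,0,0,-2,0],[0.2,0,0,-2,0]]]'
python3 - <<'E'
from h import *
st()
c,W=shot("top")
for k in "abcde": print(k,pts(c,W,f"jar_{k}_mid"))
print(pts(c,W,"lid_handle"),pts(c,W,"clothes_brush"))
c,W=shot("wrist"); save(c,"w5.png"); print(pts(c,W,"lid_handle"))
c,W=shot("scene"); save(c,"s5.png"); print(pts(c,W,"lid_handle"))
bx=np.array([.969,.249,0]);C=np.array([.547,.239,0])
to([.654,.265,.35],14.4)
E
```

```text
t: 44.48
ee_pos: [0.5351, 0.2359, 0.2984]
tcp_rot: [-0.0, -0.125, 0.992, -0.0]
wrist_force: [-0.2, -0.3, -1.1]
finger_gap: 0.602
gripper_force: 0.0
t 44.475 p [0.535 0.236 0.298] x [-0.97 -0.25  0.  ] y [-0.25  0.97 -0.  ] z [-0. -0. -1.] F [-0.18 -0.28 -1.14] gap 0.6022585265122723 0.0 q [ 0.37 -0.09  1.52 -0.    1.71 -1.45]
a [(0.59, [0.625, -0.18, 0.049])]
b [(0.84, [0.275, -0.22, 0.045]), (0.76, [0.516, 0.306, 0.053]), (0.45, [0.624, 0.256, 0.11])]
c [(0.84, [0.533, 0.238, 0.056]), (0.65, [0.276, -0.359, 0.053])]
d [(0.68, [0.627, -0.249, 0.051])]
e [(0.62, [0.556, 0.161, 0.052])]
[(0.8, [0.654, 0.267, 0.222])] [(0.73, [0.342, 0.195, -0.006]), (0.56, [0.476, -0.454, 0.003]), (0.48, [0.62, 0.257, 0.11]), (0.47, [0.536, 0.24, 0.057])]
[(0.58, [0.65, 0.264, 0.227]), (0.51, [0.516, 0.309, 0.057])]
[(0.82, [0.655, 0.266, 0.224])]
rows shift [-2.45, -0.03, -1.02] turn -11.25
```

View pics/s5.png

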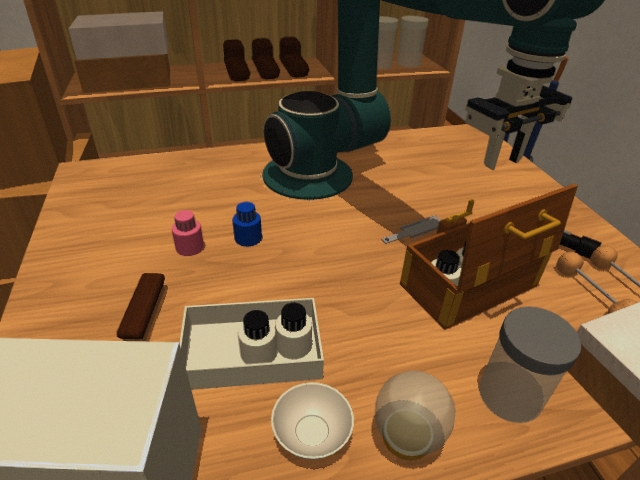

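The scene view shows two empties standing in the drawer at (257,335) and (293,328), and the box loaded. Now I'll close the lid.

```bash
python3 -m inch '[[[-0.53,0,0,-1.04,1.2],[-0.53,0,0,-1.04,2.5],[-0.53,0,0,-1.04,3.8],[-0.53,0,0,-1.04,5.1],[-0.53,0,0,-1.04,6.4],[-0.53,0,0,-1.04,7.7],[-0.53,0,0,-1.04,9],[-0.53,-0.8,0,-1.04,10.3],[-0.53,-1.6,0,-1.04,11.25],[-0.53,-2.44,-0.03,-1.04,11.25],[-0.53,-2.44,-0.03,-1.04,11.25],[-0.53,-2.44,-0.03,-1.04,11.25],[-0.53,-2.44,-0.03,-1.04,11.25]]]'
python3 - <<'E'
from h import *
st()
c,W=shot("wrist"); print(pts(c,W,"lid_handle"))
to([.6535,.2655,.219],14.4)
E
```

```text
t: 46.7
ee_pos: [0.653, 0.2648, 0.352]
tcp_rot: [0.0, 0.613, 0.79, 0.0]
wrist_force: [0.3, -1.1, 0.9]
finger_gap: 0.238
gripper_force: 0.0
t 46.7 p [0.653 0.265 0.352] x [-0.25  0.97  0.  ] y [0.97 0.25 0.  ] z [ 0.  0. -1.] F [ 0.31 -1.07  0.86] gap 0.2382209528318409 0.0 q [0.35 0.18 1.16 0.   1.8  0.1 ]
[(0.84, [0.652, 0.261, 0.227])]
rows shift [0.01, 0.01, 2.66] turn 0.0
```

```bash
python3 -m inch '[[[-0.53,0,0.01,1,0],[-0.53,0,0.01,2,0],[-0.53,0,0.01,2.4,0],[-0.53,0,0.01,2.75,0],[-0.53,0,0.01,2.75,0],[-0.53,0,0.01,2.75,0],[-1,0,0.01,2.75,0],[-1,0,0.01,2.75,0],[-1,0,0.01,2.75,0],[-1,0,0.01,2.75,0]]]' 20
python3 - <<'E'
from h import *
st()
o=robot.get_obs();h=np.array([.6205,.2575]);bx=np.array([.969,.249])
import math
d=(np.array(o["ee_pos"][:2])-h)@bx; print("past hinge",d)
r=math.hypot(.112,.045);a0=math.atan2(.045,.112)
a=math.acos(-d/r); L0=math.degrees(a-a0); print("lid deg",L0)
for L in list(np.linspace(L0,0,17)):
    b=a0+math.radians(L); print(round(L),round((-r*math.cos(b)-d)/.05,2),round(-r*(math.sin(b)-math.sin(a))/.05,2))
E
```

```text
t: 48.05
ee_pos: [0.6544, 0.2651, 0.2144]
tcp_rot: [0.0, 0.613, 0.79, 0.001]
wrist_force: [0.1, 0.4, 5.8]
finger_gap: 0.095
gripper_force: 20.0
t 48.05 p [0.654 0.265 0.214] x [-0.25  0.97  0.  ] y [0.97 0.25 0.  ] z [ 0.  0. -1.] F [0.1  0.4  5.84] gap 0.09537835762450342 19.999781548976898 q [ 0.35  0.18  1.37 -0.    1.58  0.1 ]
past hinge 0.034778867954463444
lid deg 84.85695811635568
85 0.0 0.0
80 -0.22 -0.05
74 -0.44 -0.09
69 -0.66 -0.1
64 -0.88 -0.1
58 -1.11 -0.07
53 -1.32 -0.02
48 -1.54 0.05
42 -1.74 0.14
37 -1.94 0.24
32 -2.12 0.37
27 -2.3 0.51
21 -2.46 0.66
16 -2.6 0.83
11 -2.73 1.01
5 -2.84 1.21
0 -2.94 1.41
```

```bash
python3 -m inch '[[[-1,0,-0.22,-0.05,0],[-1,0,-0.44,-0.09,0],[-1,0,-0.66,-0.1,0],[-1,0,-0.88,-0.1,0],[-1,0,-1.1,-0.07,0],[-1,0,-1.32,-0.02,0],[-1,0,-1.54,0.05,0],[-1,0,-1.74,0.14,0],[-1,0,-1.94,0.24,0],[-1,0,-2.12,0.37,0],[-1,0,-2.3,0.51,0],[-1,0,-2.46,0.66,0],[-1,0,-2.6,0.83,0],[-1,0,-2.6,0.83,0]]]' 
python3 -c "
from h import *
st()"
```

```text
t: 49.8
ee_pos: [0.5274, 0.2323, 0.171]
tcp_rot: [-0.001, 0.613, 0.79, -0.001]
wrist_force: [-2.9, 3.2, -1.3]
finger_gap: 0.099
gripper_force: 20.0
t 49.8 p [0.527 0.232 0.171] x [-0.25  0.97 -0.  ] y [ 0.97  0.25 -0.  ] z [-0. -0. -1.] F [-2.87  3.22 -1.26] gap 0.09921573759373802 20.00257819890976 q [ 0.37 -0.08  1.72 -0.    1.51  0.12]
```

```bash
python3 -m inch '[[[-1,0,-0.13,0.18,0],[-1,0,-0.24,0.38,0],[-1,0,-0.34,0.55,0],[-1,0,-0.34,0.57,0],[-1,0,-0.34,0.57,0],[-1,0,-0.34,0.57,0],[-0.4,0,-0.34,0.57,0],[-0.4,0,-0.34,0.57,0],[-0.4,0,-0.34,0.57,0],[-0.4,0,-0.34,-0.5,0],[-0.4,0,-0.34,-1.3,0],[-0.4,0,-0.34,-1.3,0]]]' 
python3 - <<'E'
from h import *
st()
c,W=shot("top"); print(pts(c,W,"lid_handle"),pts(c,W,"catch_peg"))
c,W=shot("scene"); print(pts(c,W,"lid_handle"),pts(c,W,"catch_peg")); save(c,"s6.png")
to([.449,.259,.236],18.4)
E
```

```text
t: 51.3
ee_pos: [0.5127, 0.2287, 0.2406]
tcp_rot: [0.001, 0.613, 0.79, 0.002]
wrist_force: [0.2, -0.1, -0.4]
finger_gap: 0.3
gripper_force: 0.0
t 51.3 p [0.513 0.229 0.241] x [-0.25  0.97  0.  ] y [0.97 0.25 0.  ] z [ 0.  0. -1.] F [ 0.21 -0.12 -0.42] gap 0.2995869716350455 0.0 q [ 0.37 -0.14  1.66 -0.    1.62  0.12]
[(0.9, [0.511, 0.231, 0.152])] [(0.57, [0.447, 0.257, 0.144])]
[] []
rows shift [0.91, -1.06, -0.0] turn -0.5
```

View pics/s6.png

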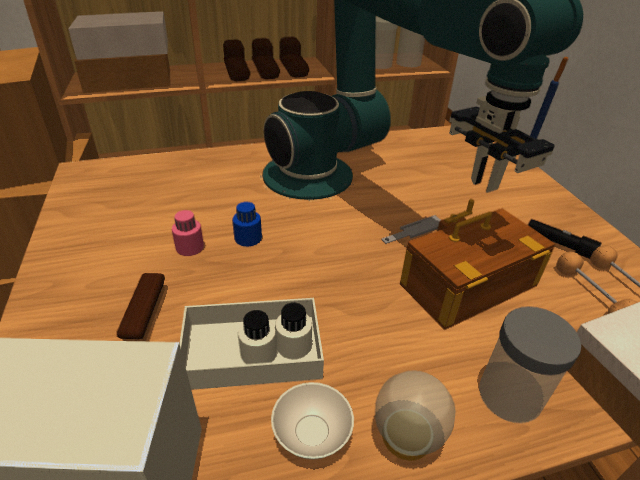

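The scene view shows the lid shut, with the peg at (470,208) still swung open. Next I'll grip the peg again.

```bash
python3 -m inch '[[[-0.3,0.45,-0.5,0,-0.5],[-0.3,0.91,-1.06,0,-0.5],[-0.3,0.91,-1.06,0,-0.5],[-0.3,0.91,-1.06,1,-0.5],[-0.3,0.91,-1.06,1.7,-0.5],[-0.3,0.91,-1.06,2,-0.5],[-0.3,0.91,-1.06,2,-0.5],[-0.3,0.91,-1.06,2,-0.5],[-1,0.91,-1.06,2,-0.5],[-1,0.91,-1.06,2,-0.5],[-1,0.91,-1.06,2,-0.5],[-1,0.91,-1.06,2,-0.5]]]' 15
python3 - <<'E'
from h import *
import math
st()
o=robot.get_obs(); P=np.array([.4625,.2165]);R2=Rt(o)[:2,:2]
v=np.array(o["ee_pos"][:2])-P; print(np.hypot(*v),math.degrees(math.atan2(v[1],v[0])))
th=math.atan2(v[1],v[0]); tot=math.radians(193)-th
for k in range(1,11):
    b=th+tot*k/10; q=P+.045*np.array([math.cos(b),math.sin(b)]); s=R2.T@(q-o["ee_pos"][:2])/.05
    print(k,np.round(s,2),round(-math.degrees(tot*k/10)/8,2))
E
```

```text
t: 53.1
ee_pos: [0.4493, 0.2594, 0.1375]
tcp_rot: [0.0, 0.585, 0.811, 0.0]
wrist_force: [-0.4, 0.9, 4.0]
finger_gap: 0.122
gripper_force: 15.0
t 53.1 p [0.449 0.259 0.138] x [-0.32  0.95  0.  ] y [0.95 0.32 0.  ] z [ 0.  0. -1.] F [-0.37  0.91  3.96] gap 0.1222086661624732 15.00050738453865 q [ 0.47 -0.2   1.88  0.    1.46  0.15]
0.04491507689937142 107.11562963331731
1 [-0.01 -0.13] -1.07
2 [-0.03 -0.27] -2.15
3 [-0.08 -0.39] -3.22
4 [-0.14 -0.51] -4.29
5 [-0.23 -0.62] -5.37
6 [-0.32 -0.71] -6.44
7 [-0.43 -0.79] -7.51
8 [-0.55 -0.85] -8.59
9 [-0.68 -0.89] -9.66
10 [-0.81 -0.92] -10.74
```

```bash
python3 -m inch '[[[-1,-0.01,-0.13,0,-1.07],[-1,-0.03,-0.27,0,-2.15],[-1,-0.08,-0.39,0,-3.2],[-1,-0.14,-0.51,0,-4.3],[-1,-0.23,-0.62,0,-5.4],[-1,-0.32,-0.71,0,-6.4],[-1,-0.43,-0.79,0,-7.5],[-1,-0.55,-0.85,0,-8.6],[-1,-0.68,-0.89,0,-9.7],[-1,-0.81,-0.92,0,-10.7],[-1,-0.81,-0.92,0,-10.7],[-1,-0.81,-0.92,0,-10.7],[-0.4,-0.81,-0.92,0,-10.7],[-0.4,-0.81,-0.92,0,-10.7],[-0.4,-0.81,-0.92,0,-10.7],[-0.4,-0.81,-0.92,-1,-10.7],[-0.4,-0.81,-0.92,-2,-10.7],[-0.4,-0.81,-0.92,-3,-10.7],[-0.4,-0.81,-0.92,-3,-10.7],[-0.4,-0.81,-0.92,-3,-10.7]]]'
python3 - <<'E'
from h import *
st()
for n in ("wrist","scene","top"):
    c,W=shot(n); print(n,pts(c,W,"catch_peg"),pts(c,W,"catch_pivot"),pts(c,W,"lid_handle"),[pts(c,W,f"jar_{k}_mid") for k in "ad"])
    if n=="wrist": save(c,"w7.png")
E
```

```text
t: 55.6
ee_pos: [0.4183, 0.2063, 0.2863]
tcp_rot: [-0.0, -0.122, 0.993, -0.0]
wrist_force: [0.1, -0.1, -1.2]
finger_gap: 0.302
gripper_force: 0.0
t 55.6 p [0.418 0.206 0.286] x [-0.97 -0.24  0.  ] y [-0.24  0.97 -0.  ] z [-0. -0. -1.] F [ 0.08 -0.11 -1.18] gap 0.3020674956289013 0.0 q [ 0.4  -0.35  1.76 -0.    1.73 -1.41]
wrist [(0.61, [0.418, 0.212, 0.145])] [(0.68, [0.466, 0.215, 0.149])] [] [[], []]
scene [(0.71, [0.414, 0.207, 0.148]), (0.39, [0.614, -0.261, -0.0])] [(0.62, [0.465, 0.218, 0.148])] [(0.76, [0.51, 0.23, 0.154])] [[(0.73, [0.619, -0.184, 0.055])], [(0.59, [0.622, -0.246, 0.053])]]
top [(0.48, [0.418, 0.207, 0.146])] [] [(0.57, [0.509, 0.231, 0.152])] [[(0.69, [0.624, -0.18, 0.051])], [(0.72, [0.625, -0.248, 0.051])]]
```

View pics/w7.png

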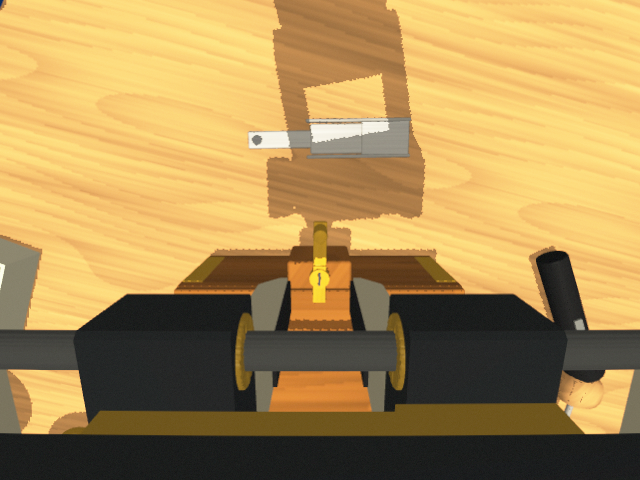

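The wrist view shows the catch straight across the lid again, with the peg at (320,230) and the nose over the lid at (320,295). The arm is clear of everything.

```bash
python3 -c "
from h import *
print(robot.close_job())"
```

```text
the job is handed in; nothing more can be done
None
```

The job is handed in with no verdict returned: by the last camera checks, three full jars (b, c, e) are in the box, two empty ones (a, d) are in the drawer, the lid is shut and the catch is back across it.

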